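# Start the book press screw without crossing its thread

### The job

Take the press screw out of its wooden rest and stand it in the threaded boss of the book press, with its bar roughly in line with the press beam. Without forcing it, in a hold loose enough to let it rise and sink on its thread, turn it backward (anticlockwise from above) until you feel it drop off the end of the thread, then forward (clockwise) one full turn from there so that it is started. Finish still gripping the screw's bar, with the screw upright in the boss; leave the tape, the carabiner and the seed pods lying by the press and the rest where they are.

Things in the scene. Friction and masses are not known exactly. Their poses are not given: they have to be found in the camera images.
- screw: press screw, steel, 0.4 kg, upright. Origin: middle of its lower tip; z up its axis. Shank 22 mm thick, 110 mm long, tip chamfered over 5 mm. On top a flat dark bar along x, 80 x 14 x 18 mm (x, y, z), centre 117 mm above the tip: grip it across y. Right-hand two-start thread, 20 mm per turn. It starts in the rest, tip 18 mm above the table; held loosely it sinks by its own weight
- lug (a point): on the +x lug of the screw, 16 mm from its axis, 40 mm above its tip. The lugs are the lower ends of the screw's two threads: round, 4.5 mm thick, on the +x and -x sides under the bar, reaching 19 mm from the axis
- axis (a point): point on the screw's axis at the height of the lugs, 40 mm above the tip
- boss: round steel threaded boss, 56 mm across, fixed upright in the press beam. Origin: middle of its underside, 65 mm above the table. Bore 24 mm, through. On top the two threads end in two half-turn ramps, each climbing 10 mm anticlockwise (from above) to a crest 45 mm above the origin, then a 10 mm step down to the foot of the other ramp. The crests lie on its +x and -x sides
- mouth (a point): centre of the boss's mouth, 45 mm above its origin. Turned backward the lugs climb the ramps, then drop 10 mm at the crests; turned forward they run under the crests, down 20 mm per turn. Screw tip above the boss's origin: 8 mm at the crest, -2 after the drop, -12 half a turn on, -22 one turn on; below -30 it leaves the thread. End play about 2.5 mm
- press: grey bench book press, fixed: base 130 x 250 x 18 mm, two round posts, a beam along y, 44 mm wide, top 96 mm above the table (bolt heads over the posts: 104). Origin under the middle of the base. The boss stands in the middle of the beam, turned against it by up to 0.5 rad. A board lies under the beam, top at 34 mm
- rest: wooden block 75 x 75 x 54 mm, fixed, with an upright hole 23.7 mm wide and 36 mm deep in which the screw stands at the start. Origin under its middle
- tape: roll of blue tape lying flat, 66 mm across, 19 mm high, near the press; leave alone
- clip: copper-coloured carabiner lying flat, 100 x 50 x 10 mm, near the press; leave alone
- pod_a: dried brown seed pod, 30 mm across, 32 mm high, beside the rest; leave alone
- pod_b: another such pod on the other side of the rest; leave alone
Not all that is in view belongs to the job. Of the things shaped like the screw, the steel one is meant.

How it is judged:
On the way, in this order (a step that is already met when the one before it is completed fails the run):
1. the screw stands in the mouth of the boss, lugs on the ramps, bar in line with the beam within 0.5 rad (horizontal distance between axis and boss below 0.005 m and angle between screw's own z axis and vertical below 0.2 rad and z of lug in the frame of boss between 0.036 and 0.0475 m and angle between the x axis of screw and the y axis of press, either way round below 0.5 rad and contact force between screw and boss above 0.5 N), for 0.15 s.
2. turned backward: a lug has climbed to just before the crest (horizontal distance between axis and boss below 0.005 m and angle between screw's own z axis and vertical below 0.2 rad and z of lug in the frame of boss between 0.0455 and 0.052 m and ((x of lug in the frame of boss between 0.013 and 0.02 m and y of lug in the frame of boss between -0.0075 and 0.0005 m) or (x of lug in the frame of boss between -0.02 and -0.013 m and y of lug in the frame of boss between -0.0005 and 0.0075 m))), for 0.04 s.
3. turned backward past the crest: the lugs have dropped to the foot of the next ramps (horizontal distance between axis and boss below 0.005 m and angle between screw's own z axis and vertical below 0.2 rad and z of lug in the frame of boss between 0.035 and 0.0415 m and ((x of lug in the frame of boss between 0.008 and 0.02 m and y of lug in the frame of boss between 0.0005 and 0.0145 m) or (x of lug in the frame of boss between -0.02 and -0.008 m and y of lug in the frame of boss between -0.0145 and -0.0005 m))), for 0.1 s.
At the end, for the whole second after the job is handed in: the screw stands upright (within 0.2 rad, 5 mm of centre) in the boss, one turn down the thread from where it dropped (lugs 14.5 to 21.5 mm above the boss's origin, about 18 mm: one turn within about a sixth of a turn), at rest, its bar gripped by the fingers with more than 8 N (horizontal distance between axis and boss below 0.005 m and angle between screw's own z axis and vertical below 0.2 rad and z of lug in the frame of boss between 0.0145 and 0.0215 m and contact force between the fingers and screw above 8 N and linear speed of screw below 0.01 m/s and angular speed of screw below 0.1 rad/s); the arm keeps its last pose, push and grip.
It fails at once if the screw is forced against the boss (over 90 N) (contact force between screw and boss above 90 N).
It fails at once if a bystander is pushed away (over 25 mm) (distance of any of tape, clip, pod_a, pod_b from where it was at the start of the episode above 0.025 m).
It also fails if it takes over 72 s, if anything falls off the work surface, if the arm or the gripper's body presses on something with over 40 N, if the wrist force passes 120 N, or if a joint passes its speed limit or range.

### The arm

A 6-joint arm with a two-finger parallel gripper is mounted at the origin on the work surface. World frame = base frame: x ahead of the robot, y to its left, z up, the work surface at z = 0. Lengths are in m, angles in rad, forces in N, time in s.
With the tool pointing down it reaches from about 0.35 to 0.975 m from the base axis. Payload 4.9 kg.
Tool frame: the origin (TCP) lies midway between the tips of the shut fingers; the grasp point (between the pads) lies 19 mm behind it; z points along the fingers, y is the line along which they close (so a half turn about z gives the same grasp; the last joint's range is limited). The gripper opens to 85 mm and grips with 20 to 120 N. Pads are 22 mm wide; open, the fingers measure 114 mm over their backs; the gripper's body (76 mm by 85 mm) begins 54 mm behind the grasp point. The pads swing forward as they close: fully open they stand 13 mm farther back than shut.
Start: joints at [-0.119, 0.053, 1.613, -0, 1.476, -0.119], TCP at [0.625, 0, 0.231] pointing down, gripper open.
Joint ranges: [-3.01, 3.01], [-1.01, 2.22], [0.06, 2.58], [-1.02, 4.17], [0.09, 2.62], [-3.14, 3.14]. Speed limits (rad/s): [2.57, 2.57, 3.14, 3.14, 3.14, 3.14].

### API

Orientations are given as a unit quaternion [w, x, y, z].
In Python, from plant import * gives the robot as it stands.
- The arm moves only by the tool jog_arm, never from a script. Its argument "targets" is a list of rows, each a list of 3 entries, a list of its own where there are three numbers: the shift along the tool's x, y, z in units of 25 mm (1.0 is 25 mm), then the turn, a rotation vector about the tool's x, y, z in units of 8 degrees (1.0 is 8 degrees), then the opening in per cent of the stroke, from 0 (shut) to 100 (fully open). A call has 1 to 8 rows; each row is the pose to reach, as a shift and turn from the pose commanded when the call began, along the tool's axes at that moment; what a row does not reach only later rows make up. A row lasts 1/8 s, in which the tool goes at most 62.5 mm and 10.7 degrees, less where a joint would pass 70% of its speed; a pose out of reach is approached as far as the arm can. A call with a gripper value outside its range is refused whole. The fingers move at their own pace and stop on an object; the grip force is fixed at half the most. Time passes only in rows, so rows that repeat a pose let the fingers close. It gives the time, the measured TCP pose, the force, the opening and the grip force at its end, in the units of the state.
- state(): the state, without advancing time (a new reading comes with each control period).
- grab_frame(name): name is "scene" or "side" or "wrist"; returns (picture, depth): 480x640x3 uint8, red, green, blue; 480x640 float32, m along the optical axis (not along the pixel's ray), 0 where there is no reading.
- camera_params(name): a dict with "fovy" (degrees; the focal length in pixels is half the picture's height over the tangent of half this angle, whatever the lens; pixels are square), "cx", "cy" (the principal point, pixels), "dist" ([k1, k2, p1, p2, k3] as OpenCV has them; the pictures are not rectified), "rvec" (rotation vector, rad) and "tvec" (3), from world to camera coordinates, as OpenCV has them; the wrist camera has in their place "hand_eye" (4x4, takes a point from camera to tool coordinates, whose origin is the TCP and whose axes are the flange's). Camera axes: x right, y down, z forward; pixel columns grow to the right and rows downward; lengths in m; the calibration is good to about 2 mm. A picture is of the moment at which its call begins: read the wrist's pose just before it. camera_params takes no time and is no camera call.
- job_done(): hands the job in; it is judged then, once.
The state is a dict: "time": time; "joint_pos": joint angles; "joint_vel": joint speeds; "joint_efforts": joint torques, N m; "tool_pos": TCP position; "tool_rot": TCP orientation; "contact_force": force on the tool from outside, world axes, zero at the start; "ft_torque": the same for the moment, N m; "gripper_width": opening from 0.0 (shut) to 1.0 (fully open); "grasp_force": force on a finger pad.
Only numpy, scipy, OpenCV 4.12 (cv2) and the standard library are available. Lean on these libraries where they do the work, as an engineer would, in place of code of your own. Each camera call takes 0.05 s, during which the arm holds its last target. There are 200 camera calls.

## Working session

There is one attempt and no reset: what is moved stays moved. The work goes in short steps, Python scripts to look and compute and a tool call to move; the robot and the scene stay as the last step left them, time stands still between calls to the robot, and variables do not carry over. Pictures are saved under pics/ and viewed, at most 10 in all, crops included, and the job is handed in when it is done.

Besides the shell and the picture viewer there is one more tool, called after "Request:" by a JSON object that holds its "fn" and its "kwargs". jog_arm: Moves the arm, as the interface text tells. Its arguments: {"type":"object","properties":{"targets":{"type":"array"}},"required":["targets"]}

```bash
mkdir -p pics; ls; cat > h.py <<'E'
import numpy as np, cv2
from plant import *
from scipy.spatial.transform import Rotation as R
def K(p):
    f=240/np.tan(np.radians(p["fovy"])/2)
    return np.array([[f,0,p["cx"]],[0,f,p["cy"]],[0,0,1.]])
def cam(name,s=None):
    p=camera_params(name)
    if name=="wrist":
        s=s or state(); q=s["tool_rot"]; T=np.eye(4); T[:3,:3]=R.from_quat([q[1],q[2],q[3],q[0]]).as_matrix(); T[:3,3]=s["tool_pos"]
        M=T@np.array(p["hand_eye"]); return p,M[:3,:3],M[:3,3]
    Rm=cv2.Rodrigues(np.array(p["rvec"],float))[0]; return p,Rm.T,-Rm.T@np.array(p["tvec"],float)
def rays(c,uv):
    p,Rw,o=c
    n=cv2.undistortPoints(np.array(uv,float).reshape(-1,1,2),K(p),np.array(p["dist"],float)).reshape(-1,2)
    return np.c_[n,np.ones(len(n))]@Rw.T,o
def plane(c,uv,z):
    d,o=rays(c,uv); return o+d*((z-o[2])/d[:,2])[:,None]
def cloud(c,depth):
    v,u=np.mgrid[:480,:640]; d,o=rays(c,np.c_[u.ravel(),v.ravel()])
    return (o+d*depth.reshape(-1,1)).reshape(480,640,3)
def save(n,im): cv2.imwrite("pics/"+n+".png",cv2.cvtColor(im,cv2.COLOR_RGB2BGR))
E
python3 - <<'E'
from h import *
ims=[]
for n in("scene","side","wrist"):
    s=state(); im,d=grab_frame(n); np.savez("/tmp/"+n,im=im,d=d,xyz=cloud(cam(n,s),d)); save(n,im)
    print(n,cam(n,s)[2],camera_params(n)["fovy"],(d>0).mean())
print(s)
E
```

```text
pics
scene [ 0.88048999 -0.22347494  0.75097491] 54.95915983458213 0.996025390625
side [0.46883473 0.73199123 0.57515147] 56.47441249173295 0.9961393229166666
wrist [0.62567021 0.07308715 0.37172   ] 65.79892574480326 0.9959440104166667
{'time': 0.1, 'joint_pos': array([-1.19000376e-01,  5.32426954e-02,  1.61414504e+00,  3.32006631e-06,
        1.47599644e+00, -1.18993247e-01]), 'joint_vel': array([-0.00088716, -0.00055226, -0.00311518,  0.00093277,  0.00161463,
       -0.0009032 ]), 'joint_efforts': array([ 6.14647306e-04, -3.94903493e+01, -3.71363103e+01, -4.52310599e-05,
        3.99340541e-03, -4.17574097e-05]), 'tool_pos': array([6.24443076e-01, 6.77000129e-05, 2.30222766e-01]), 'tool_rot': array([-7.05137562e-04,  7.07109130e-01,  7.07103865e-01, -5.52427428e-04]), 'contact_force': array([-0.0391252 , -0.28799894,  0.62816667]), 'ft_torque': array([ 1.89021236e-03, -6.57239558e-05,  2.03504656e-02]), 'grasp_force': 0.0, 'gripper_width': 1.0003639533090385}
```

View pics/scene.png

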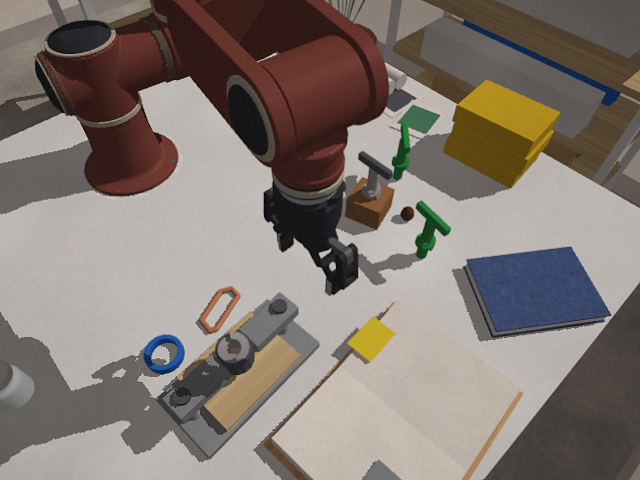

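View pics/side.png

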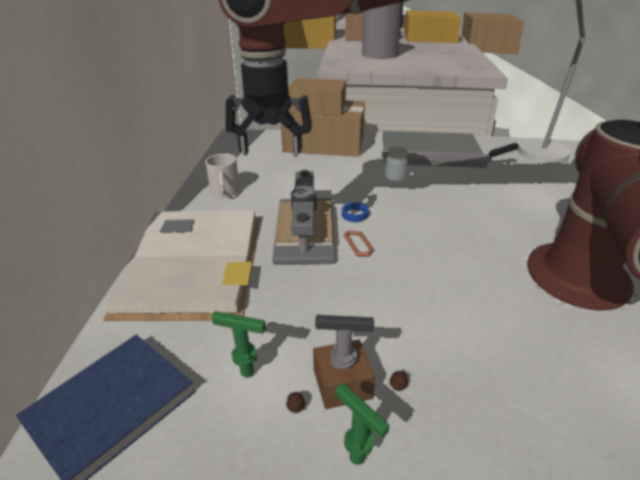

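The scene view shows the steel screw's bar at (375,165) above the wooden rest (370,205), with green dummies at (402,155) and (430,235). The boss is at (236,350), with tape (163,353) and carabiner (220,310) beside the press. In the side view the bar is at (345,323) and the pods are at (295,402) and (400,380).

```bash
python3 - <<'E'
from h import *
def rect(P):
    r=cv2.minAreaRect((P[:,:2]*1000).astype(np.float32)); return np.round(r[0],1),np.round(r[1],1),round(r[2],1)
for n,bb,zl in(("scene",(350,145,400,190),None),("side",(305,305,385,345),None)):
    a=np.load(f"/tmp/{n}.npz"); x=a["xyz"]; im=a["im"].astype(int)
    x0,y0,x1,y1=bb; s=x[y0:y1,x0:x1]; c=im[y0:y1,x0:x1]
    sat=c.max(2)-c.min(2)
    m=(s[...,2]>.138)&(s[...,2]<.152)&(sat<40); P=s[m]
    print(n,"bar",m.sum(),P.mean(0),np.median(P[:,2]),rect(P))
    m2=(sat<25)&(s[...,2]>.115)&(s[...,2]<.2);print(rect(s[m2]),m2.sum())
for n,bb in(("scene",(150,280,330,460)),("side",(270,165,340,270))):
    a=np.load(f"/tmp/{n}.npz"); x=a["xyz"]; x0,y0,x1,y1=bb; s=x[y0:y1,x0:x1]
    print(n,np.histogram(s[...,2],np.arange(-.005,.13,.005))[0])
    for lo,hi in((.09,.1),(.101,.114),(.0115,.022)):
        m=(s[...,2]>lo)&(s[...,2]<hi)&(s[...,0]>.4); print(lo,m.sum(),rect(s[m]))
# pods & others
for n,pts in(("scene",[(407,213),(163,340),(430,235)]),("side",[(295,402),(400,380),(355,212),(240,323),(362,410)])):
    x=np.load(f"/tmp/{n}.npz")["xyz"]
    for u,v in pts: print(n,u,v,x[v,u].round(3))
x=np.load("/tmp/side.npz")["xyz"]; s=x[335:410,305:385]; m=(s[...,2]>.048)&(s[...,2]<.06); print("rest",rect(s[m]))
E
```

```text
scene bar 281 [0.48102688 0.29908131 0.14332616] 0.143838766515625 (array([480. , 300.7]), array([79.4, 16.6]), 0.9)
(array([480. , 298.8]), array([19.9, 79.6]), 89.7) 469
side bar 599 [0.47773747 0.30312055 0.14363787] 0.14430383657499707 (array([478.1, 301. ]), array([79.9, 16.4]), 0.5)
(array([477.9, 303. ]), array([19.7, 80.4]), 89.2) 1003
scene [ 2266 12972   788   628  2396  1030   992  3266  2581     8     0     0
     0     2    26    66   204   218   225   348  2865   728   530    74
     0     0]
0.09 3213 (array([ 585.4, -116.5]), array([ 56.2, 241.8]), 8.1)
0.101 1244 (array([ 585.2, -116.1]), array([217.9,  56.4]), 86.3)
0.0115 3599 (array([ 586.2, -116.1]), array([306.8, 251.3]), 5.5)
side [  63 2883  151  120  668  417   95  363 1032   23   17   19   19    9
    6   27   55   55   61   73  742  219  183   29    0    0]
0.09 815 (array([ 584.3, -115.3]), array([ 54.6, 239.6]), 7.2)
0.101 398 (array([ 584.4, -118.4]), array([ 54.5, 224.1]), 5.7)
0.0115 1099 (array([ 584.8, -116.5]), array([130.3, 252.4]), 5.6)
scene 407 213 [0.549 0.341 0.026]
scene 163 340 [ 0.451 -0.183  0.014]
scene 430 235 [0.639 0.287 0.083]
side 295 402 [0.543 0.357 0.029]
side 400 380 [0.392 0.305 0.026]
side 355 212 [ 0.471 -0.211  0.002]
side 240 323 [0.624 0.301 0.125]
side 362 410 [0.452 0.431 0.129]
rest (array([478.2, 300.2]), array([75.3, 77.9]), 18.5)
```

View pics/wrist.png

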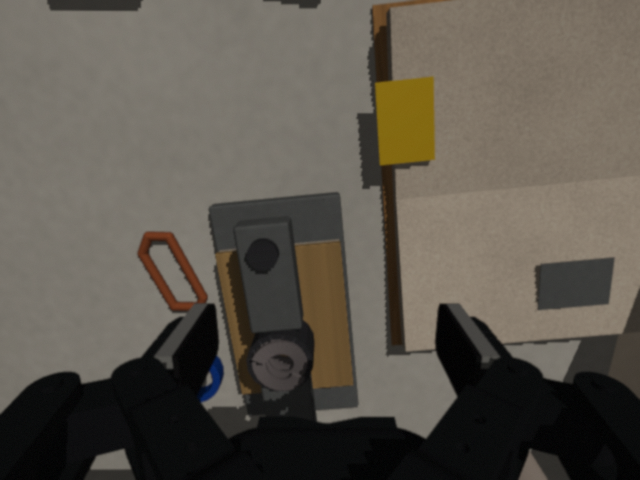

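The wrist view shows the boss at (280,360), a bolt head at (262,255), the carabiner at (172,270) and part of the tape at (210,380). Next I measure the boss ramps and centre, and move above the bar.

```bash
python3 - <<'E'
from h import *
from scipy.optimize import least_squares
for n in("scene","side","wrist"):
    x=np.load(f"/tmp/{n}.npz")["xyz"].reshape(-1,3)
    c=np.array([.585,-.1165])
    m=(x[:,2]>.0985)&(x[:,2]<.118)&(np.hypot(*(x[:,:2]-c).T)<.036); P=x[m]
    (a,r)=cv2.minEnclosingCircle((P[:,:2]*1000).astype(np.float32)); print(n,m.sum(),a,r)
    c=np.array(a)/1000; d=P[:,:2]-c; rr=np.hypot(*d.T); th=np.degrees(np.arctan2(d[:,1],d[:,0]))%360
    print([(int(t),round(1000*np.median(P[(rr>.014)&(rr<.027)&(abs(th-t)<8),2]),1)) for t in range(8,360,16) if ((rr>.014)&(rr<.027)&(abs(th-t)<8)).sum()>3])
    b=x[(x[:,2]>.092)&(x[:,2]<.0985)&(np.hypot(*(x[:,:2]-c).T)>.033)&(np.hypot(*(x[:,:2]-c).T)<.14)]
    print("beam",cv2.minAreaRect((b[:,:2]*1000).astype(np.float32)))
E
```

```text
scene 952 (587.0302124023438, -116.89018249511719) 35.776756286621094
[(8, np.float64(102.7)), (24, np.float64(103.0)), (40, np.float64(103.5)), (56, np.float64(104.4)), (72, np.float64(105.2)), (88, np.float64(106.2)), (104, np.float64(107.8)), (120, np.float64(108.4)), (136, np.float64(109.4)), (152, np.float64(110.2)), (168, np.float64(101.9)), (184, np.float64(103.0)), (200, np.float64(103.5)), (216, np.float64(104.5)), (232, np.float64(105.5)), (248, np.float64(105.6)), (264, np.float64(106.3)), (280, np.float64(105.4)), (296, np.float64(104.2)), (312, np.float64(106.2)), (328, np.float64(103.2)), (344, np.float64(101.9))]
beam ((585.0945434570312, -116.04633331298828), (45.69013977050781, 242.1853790283203), 5.846411228179932)
side 310 (585.4642333984375, -115.01026916503906) 31.290935516357422
[(8, np.float64(103.4)), (24, np.float64(104.1)), (40, np.float64(102.3)), (56, np.float64(103.5)), (72, np.float64(102.1)), (88, np.float64(103.4)), (104, np.float64(103.2)), (120, np.float64(103.4)), (136, np.float64(103.9)), (152, np.float64(105.6)), (168, np.float64(102.0)), (184, np
[... 427 characters left out ...]
767333984) 28.946483612060547
[(8, np.float64(100.5)), (24, np.float64(101.0)), (40, np.float64(101.8)), (56, np.float64(102.5)), (72, np.float64(103.4)), (88, np.float64(104.4)), (104, np.float64(105.2)), (120, np.float64(106.3)), (136, np.float64(107.3)), (152, np.float64(107.8)), (168, np.float64(100.0)), (184, np.float64(100.4)), (200, np.float64(101.2)), (216, np.float64(102.2)), (232, np.float64(103.1)), (248, np.float64(104.0)), (264, np.float64(104.8)), (280, np.float64(105.7)), (296, np.float64(106.7)), (312, np.float64(107.6)), (328, np.float64(107.2)), (344, np.float64(100.1))]
beam ((582.630615234375, -92.38223266601562), (44.11391067504883, 189.8121795654297), 5.605643272399902)
```

Request:
{"fn": "jog_arm", "kwargs": {"targets": [[[2,-1,0],[0,0,-1.3],100],[[4,-2,0],[0,0,-2.6],100],[[6,-3,0],[0,0,-3.9],100],[[8,-4,0],[0,0,-5.2],100],[[10,-5,0],[0,0,-6.5],100],[[11,-5.5,0],[0,0,-7.8],100],[[12.04,-5.8,0],[0,0,-9.1],100],[[12.04,-5.8,0],[0,0,-10.4],100]]}}

```text
time: 1.15
tool_pos: [0.4789, 0.3025, 0.2309]
tool_rot: [-0.0, 0.055, 0.998, -0.0]
contact_force: [0.6, -0.3, 0.6]
gripper_width: 1.0
grasp_force: 0.0
```

Request:
{"fn": "jog_arm", "kwargs": {"targets": [[[0,-0.06,1],[0,0,-0.85],100],[[0,-0.06,2],[0,0,-0.85],100],[[0,-0.06,3],[0,0,-0.85],70],[[0,-0.06,4],[0,0,-0.85],50],[[0,-0.06,4.6],[0,0,-0.85],40],[[0,-0.06,4.6],[0,0,-0.85],32],[[0,-0.06,4.6],[0,0,-0.85],30],[[0,-0.06,4.6],[0,0,-0.85],30]]}}

```text
time: 2.15
tool_pos: [0.4806, 0.2999, 0.1178]
tool_rot: [0.001, -0.0, 1.0, 0.0]
contact_force: [1.6, 0.5, -0.7]
gripper_width: 0.293
grasp_force: 0.0
```

```bash
python3 - <<'E'
from h import *
s=state(); print(s["tool_pos"],s["gripper_width"],s["contact_force"])
for n in("side","scene"):
    im,d=grab_frame(n); x=cloud(cam(n),d); np.savez("/tmp/"+n+"2",im=im,d=d,xyz=x)
    c=im.astype(int); sat=c.max(2)-c.min(2)
    bb=(300,300,390,345) if n=="side" else (350,140,400,195)
    x0,y0,x1,y1=bb; q=x[y0:y1,x0:x1]; m=(q[...,2]>.139)&(q[...,2]<.15)&(abs(q[...,1]-.301)<.02)
    print(n,m.sum(),cv2.minAreaRect((q[m][:,:2]*1000).astype(np.float32)))
    save(n+"2",im)
E
```

```text
[0.48064385 0.29989295 0.11775212] 0.293214277783969 [ 1.59353985  0.52059024 -0.72654977]
side 365 ((477.8468933105469, 306.7193298339844), (79.88333129882812, 26.710355758666992), 1.6564701795578003)
scene 189 ((491.53192138671875, 303.84326171875), (37.176795959472656, 53.311832427978516), 49.62300491333008)
```

Request:
{"fn": "jog_arm", "kwargs": {"targets": [[[0,0.04,-0.05],[0,0,0],10],[[0,0.04,-0.05],[0,0,0],5],[[0,0.04,-0.05],[0,0,0],5],[[0,0.04,-0.05],[0,0,0],5],[[0,0.04,-0.3],[0,0,0],5],[[0,0.04,-1],[0,0,0],5],[[0,0.04,-2],[0,0,0],5],[[0,0.04,-2.8],[0,0,0],5]]}}

```text
time: 3.25
tool_pos: [0.4801, 0.3006, 0.1883]
tool_rot: [0.001, -0.0, 1.0, 0.0]
contact_force: [-1.5, 0.8, -3.6]
gripper_width: 0.22
grasp_force: 59.0
```

```bash
python3 - <<'E'
from h import *
s=state(); print(s["tool_pos"],s["tool_rot"],s["gripper_width"],s["contact_force"],s["grasp_force"])
a,_=grab_frame("side"); b,_=grab_frame("scene")
save("c3",np.hstack([cv2.resize(a[180:420,240:440],(400,480)),cv2.resize(b[80:280,240:440],(400,480))]))
E
```

```text
[0.48008456 0.30063714 0.18833145] [ 6.04645310e-04 -8.28172823e-06  9.99999783e-01  2.60072954e-04] 0.22036864761661862 [-1.54750534  0.76399104 -3.60063307] 59.01476258331968
```

View pics/c3.png

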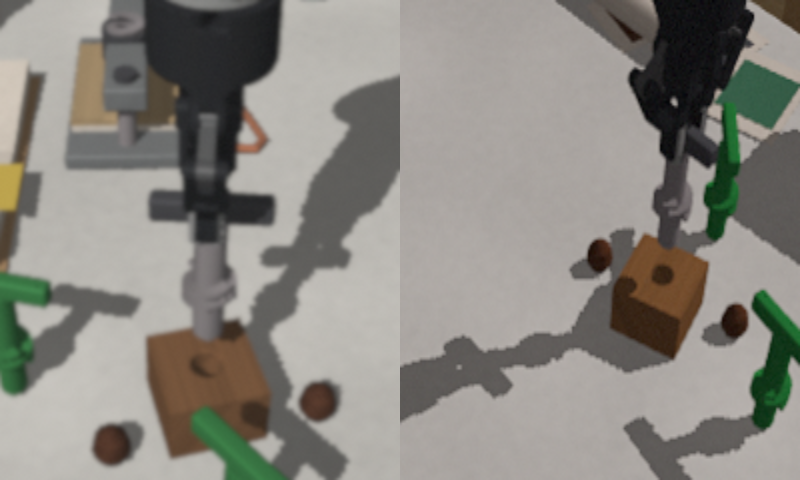

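The crop shows the screw gripped by its bar, vertical, with its tip just above the rest; both pods are untouched. Next I raise it and carry it over the boss.

Request:
{"fn": "jog_arm", "kwargs": {"targets": [[[0,0,-1],[0,0,0],5],[[0,-1,-1.9],[0,0,1.3],5],[[-0.7,-3.2,-1.9],[0,0,2.6],5],[[-1.4,-5.4,-1.9],[0,0,3.9],5],[[-2,-7.6,-1.9],[0,0,5.2],5],[[-2.6,-9.8,-1.9],[0,0,6.5],5],[[-3.1,-12,-1.9],[0,0,7.8],5],[[-3.6,-14.2,-1.9],[0,0,9.1],5]]}}

```text
time: 4.35
tool_pos: [0.5695, -0.0562, 0.2329]
tool_rot: [-0.001, 0.596, 0.803, -0.0]
contact_force: [0.2, 0.4, -3.5]
gripper_width: 0.218
grasp_force: 59.3
```

Request:
{"fn": "jog_arm", "kwargs": {"targets": [[[-1.2,-0.05,-0.12],[0,0,0.7],5],[[-2.55,-0.1,-0.12],[0,0,1.39],5],[[-2.55,-0.1,-0.12],[0,0,1.39],5],[[-2.55,-0.1,-0.12],[0,0,1.39],5]]}}

```text
time: 4.85
tool_pos: [0.5858, -0.1157, 0.2359]
tool_rot: [-0.001, 0.668, 0.744, -0.0]
contact_force: [-0.2, 0.7, -3.7]
gripper_width: 0.224
grasp_force: 59.3
```

```bash
python3 - <<'E'
from h import *
s=state(); print(s["tool_pos"],s["tool_rot"],s["contact_force"],s["joint_pos"])
a,da=grab_frame("side"); b,db=grab_frame("scene"); 
np.savez("/tmp/p4",a=a,da=da,b=b,db=db)
tp=s["tool_pos"]
def proj(n,P):
    p=camera_params(n); return cv2.projectPoints(np.array(P,float).reshape(-1,3),np.array(p["rvec"],float),np.array(p["tvec"],float),K(p),np.array(p["dist"],float))[0].reshape(-1,2)
for n in("side","scene"):
    print(n,proj(n,[[.585,-.117,.11],[.585,-.117,.136],[.585,-.117,.25]]))
save("c4",np.hstack([cv2.resize(a[120:240,250:350],(400,480)),cv2.resize(b[250:400,175:300],(400,480))]))
E
```

```text
[ 0.58578254 -0.1157108   0.23588637] [-9.29049531e-04  6.68452113e-01  7.43754586e-01 -1.59721153e-04] [-0.24061505  0.71420671 -3.66678609] [-3.19823616e-01 -1.44253999e-02  1.67328535e+00  4.53589260e-04
  1.48456311e+00 -4.26407307e-01]
side [[303.02377005 189.98948523]
 [302.63485505 179.23645728]
 [300.8094428  128.12950957]]
scene [[232.32389614 346.16014873]
 [229.81306129 338.57052302]
 [216.66589199 298.77144829]]
```

View pics/c4.png

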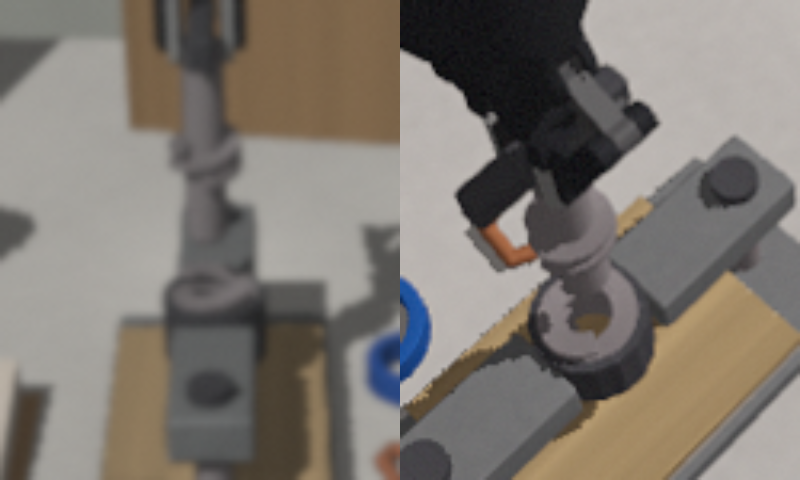

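The crop shows the screw hanging just above the boss in both views. In the side view its axis is about 1.5 px left of the boss centre, roughly 2 mm towards +x. I measure this numerically.

```bash
cat > fit.py <<'E'
from h import *
from scipy.optimize import least_squares
def circ(P,r,c0):
    f=lambda c:np.hypot(P[:,0]-c[0],P[:,1]-c[1])-r
    return least_squares(f,c0,loss="soft_l1",f_scale=.0007).x
def edges(n,im,x,lo,hi,c0,rad):
    m=(x[...,2]>lo)&(x[...,2]<hi)&(np.hypot(x[...,0]-c0[0],x[...,1]-c0[1])<rad)
    return m
E
python3 - <<'E'
from fit import *
z=np.load("/tmp/p4.npz")
for n,k in(("side","a"),("scene","b")):
    x=cloud(cam(n),z["d"+k]); c0=np.array([.585,-.116])
    m=edges(n,0,x,.142,.168,c0,.022); P=x[m]; c=circ(P,.011,c0); print(n,"shank",m.sum(),c,np.std(np.hypot(*(P[:,:2]-c).T)-.011))
    for lo,hi in((.142,.155),(.155,.168)):
        m=edges(n,0,x,lo,hi,c0,.022); print(circ(x[m],.011,c0),m.sum())
    # pixel-row midlines of shank ->ray at plane
    m=edges(n,0,x,.142,.168,c0,.022); v,u=np.nonzero(m)
    print("mid",[(r,u[v==r].min(),u[v==r].max()) for r in np.unique(v)])
    # boss: initial image, side wall
    x1=np.load(f"/tmp/{n}.npz")["xyz"]
    m=edges(n,0,x1,.0985,.112,c0,.034); P=x1[m]; r=np.hypot(*(P[:,:2]-c0).T); W=P[r>.0255]
    print("boss wall",len(W),circ(W,.028,c0)); 
    m=edges(n,0,x1,.070,.092,c0,.033);P=x1[m]; print("lower",len(P), circ(P,.028,c0) if len(P)>5 else "")
    v,u=np.nonzero(edges(n,0,x1,.0985,.114,c0,.036)); print("bossbox",u.min(),u.max(),v.min(),v.max())
E
```

```text
side shank 111 [ 0.5866505 -0.1136716] 0.001170280363913242
[ 0.58654494 -0.11384019] 51
[ 0.58672198 -0.11356787] 60
mid [(np.int64(167), np.int64(296), np.int64(296)), (np.int64(168), np.int64(297), np.int64(306)), (np.int64(169), np.int64(297), np.int64(306)), (np.int64(170), np.int64(297), np.int64(306)), (np.int64(171), np.int64(297), np.int64(306)), (np.int64(172), np.int64(297), np.int64(306)), (np.int64(173), np.int64(297), np.int64(306)), (np.int64(174), np.int64(297), np.int64(306)), (np.int64(175), np.int64(297), np.int64(306)), (np.int64(176), np.int64(297), np.int64(306)), (np.int64(177), np.int64(297), np.int64(306)), (np.int64(178), np.int64(297), np.int64(306)), (np.int64(179), np.int64(299), np.int64(304))]
boss wall 70 [ 0.5848275 -0.1170915]
lower 47 [ 0.58472197 -0.11641622]
bossbox 291 316 186 202
scene shank 93 [ 0.58597838 -0.11063705] 0.00044515238162928854
[ 0.58595664 -0.11060869] 59
[ 0.58600329 -0.11069789] 34
mid [(np.int64(330), np.int64(240), np.int64(240)), (np.int64(331), np.int64(239), np.int64(240)), (np.int64(332), np.int64(237), np.int64(240)), (np.int64(333), np.int64(236), np.int64(240)), (np.int64(334), np.int64(234), np.int64(240)), (np.int64(335), np.int64(232), np.int64(240)), (np.int64(336), np.int64(226), np.int64(240)), (np.int64(337), np.int64(226), np.int64(239)), (np.int64(338), np.int64(227), np.int64(239)), (np.int64(339), np.int64(228), np.int64(238)), (np.int64(340), np.int64(229), np.int64(236)), (np.int64(341), np.int64(231), np.int64(235))]
boss wall 253 [ 0.58475466 -0.11577312]
lower 268 [ 0.58550058 -0.11612634]
bossbox 213 256 328 369
```

Request:
{"fn": "jog_arm", "kwargs": {"targets": [[[-0.13,-0.1,0.3],[0,0,0],5],[[-0.13,-0.1,0.6],[0,0,0],5],[[-0.13,-0.1,0.6],[0,0,0],5]]}}

```text
time: 5.32
tool_pos: [0.5833, -0.1191, 0.2203]
tool_rot: [-0.001, 0.668, 0.744, -0.0]
contact_force: [0.0, -0.0, -4.2]
gripper_width: 0.219
grasp_force: 59.3
```

```bash
cat > m.py <<'E'
from fit import *
s=state(); print(s["time"],s["tool_pos"],s["contact_force"],s["gripper_width"])
tip=s["tool_pos"][2]-.1
fr={}
for n in("side","scene","wrist"):
    s=state(); im,d=grab_frame(n); fr[n]=im; x=cloud(cam(n,s),d); c0=np.array([.585,-.116])
    m=edges(n,0,x,tip+.006,tip+.032,c0,.02); P=x[m]
    if len(P)>5: print(n,"shank",len(P),circ(P,.011,c0).round(4))
    m=edges(n,0,x,.0985,.112,c0,.034); P=x[m]; W=P[np.hypot(*(P[:,:2]-c0).T)>.0255]
    if len(W)>5: print("  boss",len(W),circ(W,.028,c0).round(4))
E
python3 - <<'E'
from m import *
a,b,w=fr["side"],fr["scene"],fr["wrist"]
save("c5",np.hstack([cv2.resize(a[140:230,270:330],(266,400)),cv2.resize(b[300:390,190:270],(266,400)),cv2.resize(w[240:480,200:360],(266,400))]))
E
```

```text
5.325 [ 0.58334366 -0.11914063  0.22025459] [ 0.01232335 -0.01968831 -4.20623695] 0.21863490325328278
side shank 114 [ 0.5841 -0.1173]
  boss 71 [ 0.5847 -0.117 ]
scene shank 83 [ 0.5837 -0.1146]
  boss 199 [ 0.5845 -0.1157]
  boss 387 [ 0.5851 -0.1182]
```

View pics/c5.png

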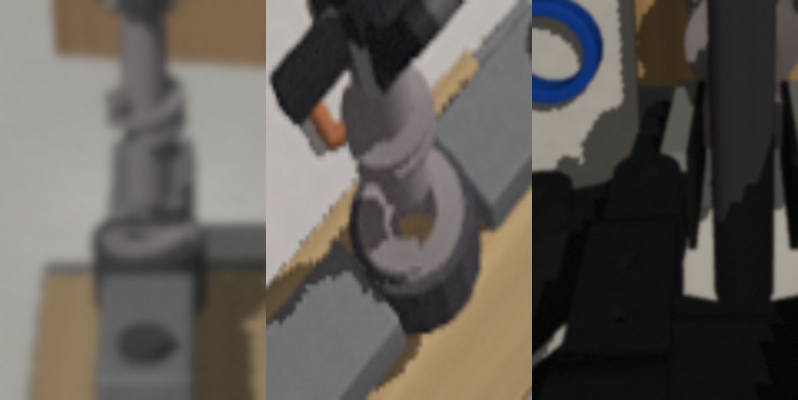

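The crop shows the shank centred over the bore within about 1 mm in the side and scene views. I correct slightly and lower gently.

Request:
{"fn": "jog_arm", "kwargs": {"targets": [[[-0.02,0.03,0.1],[0,0,0],5],[[-0.02,0.03,0.25],[0,0,0],5],[[-0.02,0.03,0.4],[0,0,0],5],[[-0.02,0.03,0.5],[0,0,0],5],[[-0.02,0.03,0.6],[0,0,0],5]]}}

```text
time: 6.1
tool_pos: [0.5849, -0.12, 0.2066]
tool_rot: [-0.0, 0.669, 0.744, -0.0]
contact_force: [-0.8, 0.2, -3.8]
gripper_width: 0.22
grasp_force: 59.3
```

Request:
{"fn": "jog_arm", "kwargs": {"targets": [[[0,0,0.1],[0,0,0],5],[[0,0,0.2],[0,0,0],5],[[0,0,0.3],[0,0,0],5],[[0,0,0.4],[0,0,0],5]]}}

```text
time: 6.6
tool_pos: [0.5849, -0.1201, 0.1967]
tool_rot: [0.0, 0.669, 0.744, -0.0]
contact_force: [-0.3, 0.1, -3.2]
gripper_width: 0.22
grasp_force: 59.3
```

Request:
{"fn": "jog_arm", "kwargs": {"targets": [[[0,0,0.2],[0,0,0],5],[[0,0,0.4],[0,0,0],5],[[0,0,0.6],[0,0,0],5],[[0,0,0.7],[0,0,0],5],[[0,0,0.75],[0,0,0],5]]}}

```text
time: 7.22
tool_pos: [0.5849, -0.12, 0.1778]
tool_rot: [-0.0, 0.669, 0.744, -0.0]
contact_force: [0.4, 0.1, -3.8]
gripper_width: 0.216
grasp_force: 59.3
```

Request:
{"fn": "jog_arm", "kwargs": {"targets": [[[0,0,0.1],[0,0,0],5],[[0,0,0.2],[0,0,0],5],[[0,0,0.25],[0,0,0],5]]}}

```text
time: 7.6
tool_pos: [0.5849, -0.12, 0.1716]
tool_rot: [-0.0, 0.669, 0.744, -0.0]
contact_force: [0.9, -0.1, -3.5]
gripper_width: 0.22
grasp_force: 59.3
```

Request:
{"fn": "jog_arm", "kwargs": {"targets": [[[0,0,0.05],[0,0,0],24],[[0,0,0.05],[0,0,0],25],[[0,0,0.05],[0,0,0],25],[[0,0,0.05],[0,0,0],25]]}}

```text
time: 8.1
tool_pos: [0.585, -0.1201, 0.1707]
tool_rot: [0.0, 0.669, 0.744, 0.0]
contact_force: [-0.4, 0.4, -4.5]
gripper_width: 0.251
grasp_force: 7.5
```

```bash
cat > bar.py <<'E'
from h import *
def bar(tag=None):
    s=state(); print("t",s["time"],"tcp",s["tool_pos"].round(4),"F",s["contact_force"].round(1),"w",round(s["gripper_width"],3),"gf",s["grasp_force"],"j6",round(s["joint_pos"][5],2))
    fr={}
    for n in("side","scene"):
        im,d=grab_frame(n); fr[n]=im; x=cloud(cam(n),d); c=im.astype(int); sat=c.max(2)-c.min(2)
        m=(np.hypot(x[...,0]-.585,x[...,1]+.117)<.05)&(x[...,2]>.11)&(x[...,2]<.30)
        P=x[m]; r=np.hypot(P[:,0]-.585,P[:,1]+.117)
        Q=P[(r>.026)&(r<.043)]   # bar ends (and fingers)
        q=Q[(Q[:,2]<s["tool_pos"][2]+.04)]
        if len(q)>5:
            a=np.degrees(np.arctan2(q[:,1]+.117,q[:,0]-.585))
            g=np.histogram(a,np.arange(-180,181,15))[0]
            pk=[( -172.5+15*i,int(k),(1000*np.percentile(q[(abs(a-(-172.5+15*i))<8),2],[2,97])).round(1).tolist()) for i,k in enumerate(g) if k>8]
            print(n,pk)
    if tag: save(tag,np.hstack([cv2.resize(fr["side"][120:220,260:350],(400,444)),cv2.resize(fr["scene"][250:370,170:280],(400,444))]))
E
python3 -c "
from bar import *
bar('c6')"
```

```text
t 8.1 tcp [ 0.585  -0.1201  0.1707] F [-0.4  0.4 -4.5] w 0.251 gf 7.52989087253809 j6 -0.43
side [(-82.5, 11, [196.9, 199.3]), (82.5, 16, [183.8, 199.7]), (97.5, 52, [183.3, 200.0])]
scene [(-97.5, 12, [196.5, 199.6]), (-82.5, 74, [184.3, 199.8]), (-67.5, 68, [183.4, 199.4]), (82.5, 65, [184.2, 199.5]), (97.5, 34, [196.7, 200.1])]
```

View pics/c6.png

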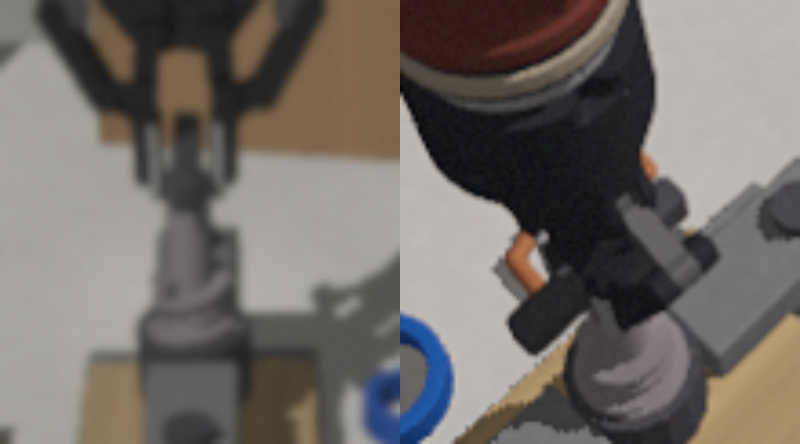

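The crop shows the lugs just over the boss mouth, the bar held along the beam and its top at about 199.5 mm. The screw still hangs in the grip (7.5 N on the pad), so I open a little more.

Request:
{"fn": "jog_arm", "kwargs": {"targets": [[[0,0,0.1],[0,0,0],27],[[0,0,0.1],[0,0,0],27],[[0,0,0.1],[0,0,0],27],[[0,0,0.1],[0,0,0],27]]}}

```text
time: 8.7
tool_pos: [0.5851, -0.1201, 0.1684]
tool_rot: [0.0, 0.669, 0.744, 0.0]
contact_force: [0.3, 0.0, -1.4]
gripper_width: 0.272
grasp_force: 0.0
```

```bash
python3 -c "
from bar import *
bar('c7')"
```

```text
t 8.7 tcp [ 0.5851 -0.1201  0.1684] F [ 0.3  0.  -1.4] w 0.272 gf 0.0 j6 -0.43
side [(82.5, 19, [182.0, 197.1]), (97.5, 49, [180.6, 197.0])]
scene [(-97.5, 10, [194.6, 196.3]), (-82.5, 64, [183.4, 198.2]), (-67.5, 68, [181.3, 197.2]), (82.5, 72, [180.8, 196.8]), (97.5, 37, [193.6, 196.9])]
```

```bash
python3 - <<'E'
from h import *
s=state(); t=s["tool_pos"]; q=s["tool_rot"]; M=R.from_quat([q[1],q[2],q[3],q[0]]).as_matrix()
for n in("side","scene"):
    im,d=grab_frame(n); x=cloud(cam(n),d); L=(x-t)@M
    m=(abs(L[...,0])<.06)&(abs(L[...,1])<.012)&(x[...,2]>.178)&(x[...,2]<.201)
    P=L[m]; P=P[abs(P[:,0])>.02]
    for sg in(1,-1):
        e=P[P[:,0]*sg>0]
        if len(e): print(n,sg,len(e),np.percentile(e[:,0],[0,3,97,100]).round(4), "y",np.percentile(e[:,1],[3,97]).round(4), np.percentile(e[(abs(e[:,0])>.03),1],[3,97]).round(4) )
E
```

```text
side 1 82 [0.0219 0.0228 0.0445 0.0449] y [-0.0047  0.0075] [-0.0048  0.0075]
side -1 13 [-0.0311 -0.031  -0.0217 -0.02  ] y [-0.0041  0.0065] [-0.0016  0.0063]
scene 1 110 [0.0301 0.0308 0.0443 0.0457] y [-0.0034  0.0081] [-0.0034  0.0081]
scene -1 169 [-0.035  -0.0348 -0.0206 -0.02  ] y [-0.0042  0.0087] [-0.0041  0.0081]
```

Request:
{"fn": "jog_arm", "kwargs": {"targets": [[[0.1,0,0],[0,0,0],27],[[0.1,0,0],[0,0,-0.7],27],[[0.1,0,0],[0,0,-1.4],27],[[0.1,0,-0.04],[0,0,-2.1],27],[[0.1,0,-0.04],[0,0,-2.8],27],[[0.1,0,-0.08],[0,0,-3.5],27]]}}

```text
time: 9.65
tool_pos: [0.5845, -0.1173, 0.1698]
tool_rot: [-0.0, 0.467, 0.884, 0.0]
contact_force: [0.4, 0.1, -3.4]
gripper_width: 0.27
grasp_force: 1.1
```

```bash
cat > ax.py <<'E'
from h import *
def ax():
    s=state(); t=s["tool_pos"]; q=s["tool_rot"]; M=R.from_quat([q[1],q[2],q[3],q[0]]).as_matrix()
    print("t",s["time"],t.round(4),"F",s["contact_force"].round(1),"T",s["ft_torque"].round(2),"w",round(s["gripper_width"],3),"gf",round(s["grasp_force"],1),"j6",round(s["joint_pos"][5],2),"toolx deg",round(np.degrees(np.arctan2(M[1,0],M[0,0])),1))
    for n in("side","scene"):
        im,d=grab_frame(n); x=cloud(cam(n),d); L=(x-t)@M
        g=(t[2]+.0285)
        m=(abs(L[...,0])<.06)&(abs(L[...,1])<.02)&(L[...,2]<-.007)&(L[...,2]>-.034)
        P=L[m]; W=x[m]; k=abs(P[:,0])>.024; P=P[k]; W=W[k]
        if len(P)<10: print(n,"few"); continue
        # bar top z, ends, angle rel. tool x
        l=np.polyfit(P[:,0],P[:,1],1)
        e=[(sg,int((P[:,0]*sg>0).sum()),np.percentile(abs(P[P[:,0]*sg>0,0]),98).round(4),P[P[:,0]*sg>0,1].mean().round(4)) for sg in(1,-1) if (P[:,0]*sg>0).sum()>5]
        print(n,"top",np.percentile(W[:,2],96).round(4),"ends",e,"ang",np.degrees(l[0]).round(1))
ax()
E
python3 ax.py
```

```text
t 9.65 [ 0.5845 -0.1173  0.1698] F [ 0.4  0.1 -3.4] T [ 0.02 -0.03 -0.02] w 0.27 gf 1.1 j6 -0.92 toolx deg 124.3
side top 0.1977 ends [(1, 71, np.float64(0.0404), np.float64(0.0138)), (-1, 9, np.float64(0.0339), np.float64(-0.0099))] ang 20.4
scene top 0.1981 ends [(1, 19, np.float64(0.0343), np.float64(0.0186)), (-1, 159, np.float64(0.0369), np.float64(-0.0077))] ang 24.3
```

```bash
python3 -c "
from bar import *
bar('c8')"
```

```text
t 9.75 tcp [ 0.5846 -0.1174  0.1699] F [0.1 0.1 0.2] w 0.272 gf 0.062340519434656017 j6 -0.92
side [(97.5, 42, [180.5, 197.3]), (112.5, 31, [180.5, 198.0])]
scene [(-82.5, 52, [185.2, 198.2]), (-67.5, 96, [181.4, 197.4]), (22.5, 16, [184.9, 206.4]), (97.5, 31, [184.0, 197.0])]
```

View pics/c8.png

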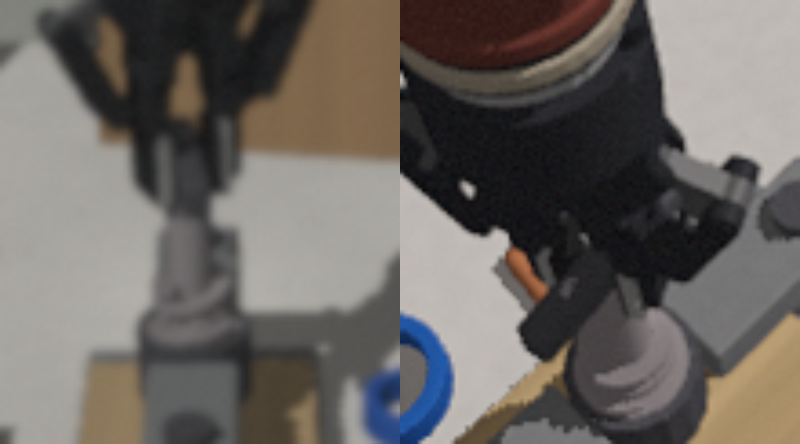

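The crop shows the bar lagging the fingers by about 20° of slack in the loose hold, with the screw upright. I keep turning with a slightly smaller gap.

Request:
{"fn": "jog_arm", "kwargs": {"targets": [[[0,0,0],[0,0,-0.7],26],[[0,0,0],[0,0,-1.4],26],[[0,0,-0.03],[0,0,-2.1],26],[[0,0,-0.06],[0,0,-2.8],26],[[0,0,-0.09],[0,0,-3.5],26]]}}

```text
time: 10.48
tool_pos: [0.5844, -0.1174, 0.1719]
tool_rot: [-0.0, 0.24, 0.971, 0.0]
contact_force: [-0.0, -0.0, -2.8]
gripper_width: 0.258
grasp_force: 2.1
```

```bash
python3 ax.py
```

```text
t 10.475 [ 0.5844 -0.1174  0.1719] F [-0.  -0.  -2.8] T [ 0.06 -0.03 -0.03] w 0.258 gf 2.1 j6 -1.41 toolx deg 152.2
side top 0.1991 ends [(1, 78, np.float64(0.0388), np.float64(0.0147)), (-1, 15, np.float64(0.0391), np.float64(-0.0042))] ang 15.7
scene top 0.2001 ends [(-1, 167, np.float64(0.0383), np.float64(-0.0077))] ang 17.3
```

Request:
{"fn": "jog_arm", "kwargs": {"targets": [[[0,0,0],[0,0,-0.6],26],[[0,0,0],[0,0,-1.2],26],[[0,0,0],[0,0,-1.8],26],[[0,0,0],[0,0,-2.4],26],[[0,0,0],[0,0,-3],26]]}}

```text
time: 11.2
tool_pos: [0.5851, -0.1174, 0.1728]
tool_rot: [0.001, 0.034, 0.999, 0.0]
contact_force: [1.7, 0.2, 2.2]
gripper_width: 0.256
grasp_force: 2.3
```

```bash
python3 ax.py
```

```text
t 11.2 [ 0.5851 -0.1174  0.1728] F [1.7 0.2 2.2] T [ 0.17 -0.06 -0.07] w 0.256 gf 2.3 j6 -1.83 toolx deg 176.1
side top 0.2 ends [(1, 74, np.float64(0.0381), np.float64(0.0147)), (-1, 54, np.float64(0.0396), np.float64(-0.0051))] ang 17.8
scene top 0.2007 ends [(-1, 163, np.float64(0.039), np.float64(-0.0092))] ang 12.6
```

Request:
{"fn": "jog_arm", "kwargs": {"targets": [[[0,0.05,0],[0,0,-0.5],26],[[0,0.05,0],[0,0,-1],26],[[0,0.05,0],[0,0,-1.5],26]]}}

```text
time: 11.68
tool_pos: [0.5847, -0.1164, 0.1724]
tool_rot: [-0.0, -0.07, 0.998, -0.0]
contact_force: [-0.1, -0.3, -0.7]
gripper_width: 0.263
grasp_force: 0.0
```

```bash
python3 ax.py
```

```text
t 11.675 [ 0.5847 -0.1164  0.1724] F [-0.1 -0.3 -0.7] T [0.01 0.04 0.01] w 0.263 gf 0.0 j6 -2.03 toolx deg -172.0
side top 0.1919 ends [(1, 57, np.float64(0.0392), np.float64(0.0129)), (-1, 52, np.float64(0.0396), np.float64(-0.0032))] ang 14.6
scene top 0.1916 ends [(-1, 157, np.float64(0.0402), np.float64(-0.008))] ang 9.0
```

The screw has dropped: the bar top went from 200 to 192 mm, with the bar about 15° past the crest. I let it sit, lower the hand, then turn forward.

Request:
{"fn": "jog_arm", "kwargs": {"targets": [[[0,0.03,0.1],[0,0,0],26],[[0,0.03,0.25],[0,0,0],26],[[0,0.03,0.36],[0,0,0.8],26],[[0,0.03,0.36],[0,0,1.7],26],[[0,0.03,0.36],[0,0,2.6],26],[[0,0.03,0.38],[0,0,3.5],26],[[0,0.03,0.4],[0,0,4.4],26],[[0,0.03,0.42],[0,0,5.3],26]]}}

```text
time: 12.78
tool_pos: [0.5843, -0.1156, 0.1614]
tool_rot: [-0.0, 0.297, 0.955, -0.0]
contact_force: [-0.5, 0.1, 1.7]
gripper_width: 0.264
grasp_force: 1.2
```

```bash
python3 ax.py
```

```text
t 12.775 [ 0.5843 -0.1156  0.1614] F [-0.5  0.1  1.7] T [-0.04  0.14  0.02] w 0.264 gf 1.2 j6 -1.29 toolx deg 145.4
side top 0.1908 ends [(1, 84, np.float64(0.0387), np.float64(-0.0065)), (-1, 42, np.float64(0.0361), np.float64(0.0161))] ang -20.9
scene top 0.1915 ends [(-1, 153, np.float64(0.0387), np.float64(0.0122))] ang -11.1
```

Request:
{"fn": "jog_arm", "kwargs": {"targets": [[[0,0,0.02],[0,0,0.8],26],[[0,0,0.03],[0,0,1.6],26],[[0,0,0.05],[0,0,2.4],26],[[0,0,0.06],[0,0,3.2],26],[[0,0,0.08],[0,0,4],26]]}}

```text
time: 13.5
tool_pos: [0.5847, -0.1157, 0.1596]
tool_rot: [0.0, 0.548, 0.837, -0.0]
contact_force: [0.3, -0.1, 0.2]
gripper_width: 0.26
grasp_force: 1.0
```

```bash
python3 ax.py
```

```text
t 13.5 [ 0.5847 -0.1157  0.1596] F [ 0.3 -0.1  0.2] T [-0.09 -0.04  0.04] w 0.26 gf 1.0 j6 -0.73 toolx deg 113.6
side top 0.1897 ends [(1, 88, np.float64(0.0385), np.float64(-0.0082))] ang -23.4
scene top 0.1893 ends [(-1, 160, np.float64(0.0387), np.float64(0.0131))] ang -4.7
```

Request:
{"fn": "jog_arm", "kwargs": {"targets": [[[0,0,0.02],[0,0,1],26],[[0,0,0.04],[0,0,2],26],[[0,0,0.05],[0,0,3],26],[[0,0,0.07],[0,0,4],26],[[0,0,0.09],[0,0,5],26],[[0,0,0.11],[0,0,6],26],[[0,0,0.13],[0,0,7],26],[[0,0,0.14],[0,0,8],26]]}}

```text
time: 14.6
tool_pos: [0.5846, -0.1158, 0.1563]
tool_rot: [0.0, 0.908, 0.42, -0.0]
contact_force: [-0.0, 0.6, -0.6]
gripper_width: 0.259
grasp_force: 1.4
```

```bash
python3 ax.py
```

```text
t 14.6 [ 0.5846 -0.1158  0.1563] F [-0.   0.6 -0.6] T [-0.11 -0.    0.06] w 0.259 gf 1.4 j6 0.38 toolx deg 49.6
side top 0.1859 ends [(1, 75, np.float64(0.0387), np.float64(-0.0127))] ang -14.1
scene top 0.1858 ends [(1, 151, np.float64(0.0393), np.float64(-0.0073)), (-1, 110, np.float64(0.0373), np.float64(0.0115))] ang -17.2
```

Request:
{"fn": "jog_arm", "kwargs": {"targets": [[[0,0,0.02],[0,0,1.1],26],[[0,0,0.04],[0,0,2.2],26],[[0,0,0.06],[0,0,3.3],26],[[0,0,0.08],[0,0,4.4],26],[[0,0,0.1],[0,0,5.5],26],[[0,0,0.12],[0,0,6.6],26],[[0,0,0.14],[0,0,7.7],26],[[0,0,0.16],[0,0,8.8],26]]}}

```text
time: 15.7
tool_pos: [0.5846, -0.1156, 0.1522]
tool_rot: [0.0, 0.984, -0.18, -0.0]
contact_force: [0.2, -0.7, -0.1]
gripper_width: 0.261
grasp_force: 1.1
```

```bash
python3 ax.py
```

```text
t 15.7 [ 0.5846 -0.1156  0.1522] F [ 0.2 -0.7 -0.1] T [-0.09  0.05  0.01] w 0.261 gf 1.1 j6 1.61 toolx deg -20.7
side top 0.182 ends [(1, 52, np.float64(0.036), np.float64(-0.0145)), (-1, 85, np.float64(0.0398), np.float64(0.0045))] ang -17.6
scene top 0.1815 ends [(1, 159, np.float64(0.0383), np.float64(-0.0105))] ang -10.7
```

Request:
{"fn": "jog_arm", "kwargs": {"targets": [[[0,0,0],[0,0,0],40],[[0,0,0],[0,0,0],50],[[0,0,-0.5],[0,0,-0.5],50],[[0,0,-1.3],[0,0,-0.5],50],[[0,0,-2],[0,0,-1.5],50],[[0,0,-2],[0,0,-2.8],50],[[0,0,-2],[0,0,-4.1],50],[[0,0,-2],[0,0,-5.4],50]]}}

```text
time: 16.8
tool_pos: [0.5851, -0.1157, 0.2037]
tool_rot: [0.0, 0.98, 0.198, 0.001]
contact_force: [0.5, 0.1, 0.2]
gripper_width: 0.5
grasp_force: 0.0
```

```bash
cat > fb.py <<'E'
from h import *
s=state(); print(s["time"],s["tool_pos"].round(4),s["contact_force"].round(1),"j6",s["joint_pos"][5].round(2))
for n in("side","scene"):
    im,d=grab_frame(n); x=cloud(cam(n),d)
    m=(x[...,2]>.16)&(x[...,2]<.187)&(np.hypot(x[...,0]-.585,x[...,1]+.116)<.046); P=x[m]
    r=cv2.minAreaRect((P[:,:2]*1000).astype(np.float32)); print(n,len(P),np.percentile(P[:,2],95).round(4),r)
E
python3 fb.py
```

```text
16.8 [ 0.5851 -0.1157  0.2037] [0.5 0.1 0.2] j6 0.85
side 391 0.182 ((583.9960327148438, -112.690673828125), (21.158727645874023, 79.76367950439453), 81.71876525878906)
scene 540 0.1817 ((591.108154296875, -113.67637634277344), (67.28541564941406, 21.282060623168945), 1.7701640129089355)
```

Request:
{"fn": "jog_arm", "kwargs": {"targets": [[[0,0,0],[0,0,-1.3],50],[[0,0,0],[0,0,-2.6],50],[[0,0,0],[0,0,-3.9],50],[[0,0,0],[0,0,-5.2],50],[[0,0,0],[0,0,-6.5],50],[[0,0,0],[0,0,-7.8],50],[[0,0,0],[0,0,-9.1],50],[[0,0,0],[0,0,-10.4],50]]}}

```text
time: 17.9
tool_pos: [0.5849, -0.1156, 0.2031]
tool_rot: [0.0, 0.603, 0.798, 0.0]
contact_force: [-0.7, 0.2, 0.8]
gripper_width: 0.503
grasp_force: 0.0
```

Request:
{"fn": "jog_arm", "kwargs": {"targets": [[[0,0,0],[0,0,-1.3],50],[[0,0,0],[0,0,-2.6],50],[[0,0,0],[0,0,-3.9],50],[[0,0,0],[0,0,-5.2],50],[[0,0,0],[0,0,-6.5],50],[[0,0,0],[0,0,-7.5],50],[[0,0,0],[0,0,-8.3],50],[[0,0,0],[0,0,-8.3],50]]}}

```text
time: 18.9
tool_pos: [0.5849, -0.1156, 0.203]
tool_rot: [0.0, 0.071, 0.997, -0.0]
contact_force: [-0.3, -0.5, -1.6]
gripper_width: 0.501
grasp_force: 0.0
```

```bash
python3 fb.py
```

```text
18.9 [ 0.5849 -0.1156  0.203 ] [-0.3 -0.5 -1.6] j6 -1.75
side 387 0.1818 ((583.705810546875, -111.57796478271484), (21.457304000854492, 78.7757568359375), 83.7293701171875)
scene 663 0.1818 ((584.40869140625, -113.86294555664062), (79.59737396240234, 21.12403106689453), 0.5269354581832886)
```

Request:
{"fn": "jog_arm", "kwargs": {"targets": [[[0,0.03,1],[0,0,0],50],[[0,0.03,1.8],[0,0,0],50],[[0,0.03,2.05],[0,0,0],35],[[0,0.03,2.05],[0,0,0],26],[[0,0.03,2.05],[0,0,0],26],[[0,0.03,2.05],[0,0,0],26]]}}

```text
time: 19.75
tool_pos: [0.5852, -0.115, 0.1519]
tool_rot: [0.001, 0.069, 0.998, -0.0]
contact_force: [0.2, -0.4, -0.2]
gripper_width: 0.259
grasp_force: 0.4
```

Request:
{"fn": "jog_arm", "kwargs": {"targets": [[[0,0,0],[0,0,1],26],[[0,0,0],[0,0,2],26],[[0,0,0.04],[0,0,3],26],[[0,0,0.06],[0,0,4],26],[[0,0,0.08],[0,0,5],26],[[0,0,0.1],[0,0,6],26],[[0,0,0.12],[0,0,7],26],[[0,0,0.14],[0,0,8],26]]}}

```text
time: 20.75
tool_pos: [0.5857, -0.1155, 0.1491]
tool_rot: [0.002, 0.589, 0.808, 0.0]
contact_force: [0.1, -1.1, 2.1]
gripper_width: 0.263
grasp_force: 1.7
```

```bash
python3 ax.py
```

```text
t 20.75 [ 0.5857 -0.1155  0.1491] F [ 0.1 -1.1  2.1] T [-0.22  0.02  0.03] w 0.263 gf 1.7 j6 -0.63 toolx deg 107.8
side top 0.1788 ends [(1, 84, np.float64(0.0412), np.float64(-0.0065))] ang -13.0
scene top 0.1794 ends [(-1, 144, np.float64(0.0373), np.float64(0.012))] ang -4.5
```

Request:
{"fn": "jog_arm", "kwargs": {"targets": [[[0,0,0.02],[0,0,1.1],26],[[0,0,0.04],[0,0,2.2],26],[[0,0,0.06],[0,0,3.3],26],[[0,0,0.08],[0,0,4.4],26],[[0,0,0.1],[0,0,5.5],26],[[0,0,0.12],[0,0,6.6],26],[[0,0,0.14],[0,0,7.7],26],[[0,0,0.16],[0,0,8.8],26]]}}

```text
time: 21.85
tool_pos: [0.5853, -0.1154, 0.1445]
tool_rot: [0.001, 0.947, 0.322, 0.001]
contact_force: [-0.3, -1.0, 0.6]
gripper_width: 0.259
grasp_force: 2.8
```

Request:
{"fn": "jog_arm", "kwargs": {"targets": [[[0,0,0.02],[0,0,1.1],26],[[0,0,0.04],[0,0,2.2],26],[[0,0,0.06],[0,0,3.3],26],[[0,0,0.08],[0,0,4.4],26],[[0,0,0.1],[0,0,5.5],26],[[0,0,0.12],[0,0,6.6],26],[[0,0,0.14],[0,0,7.7],26],[[0,0,0.16],[0,0,8.8],26]]}}

```text
time: 22.85
tool_pos: [0.5853, -0.1151, 0.1403]
tool_rot: [0.0, 0.959, -0.283, 0.001]
contact_force: [0.4, -0.8, 0.7]
gripper_width: 0.258
grasp_force: 1.9
```

```bash
python3 ax.py
```

```text
t 22.85 [ 0.5853 -0.1151  0.1403] F [ 0.4 -0.8  0.7] T [-0.17 -0.07  0.  ] w 0.258 gf 1.9 j6 1.83 toolx deg -32.9
side top 0.1708 ends [(1, 41, np.float64(0.0365), np.float64(-0.0153)), (-1, 88, np.float64(0.0403), np.float64(0.0041))] ang -17.5
scene top 0.1708 ends [(1, 147, np.float64(0.0384), np.float64(-0.0107))] ang -6.4
```

Request:
{"fn": "jog_arm", "kwargs": {"targets": [[[0,0,0],[0,0,-1],25],[[0,0,0],[0,0,-1],23],[[0,0,0],[0,0,-1],20],[[0,0,0],[0,0,-1],10],[[0,0,0],[0,0,-1],5],[[0,0,0],[0,0,-1],5],[[0,0,0],[0,0,-1],5]]}}

```text
time: 23.82
tool_pos: [0.5852, -0.1151, 0.1407]
tool_rot: [0.0, 0.977, -0.214, 0.001]
contact_force: [-1.3, 0.2, 6.2]
gripper_width: 0.222
grasp_force: 58.3
```

```bash
python3 ax.py
```

```text
t 23.825 [ 0.5852 -0.1151  0.1407] F [-1.3  0.2  6.2] T [-0.08  0.3   0.  ] w 0.222 gf 58.3 j6 1.68 toolx deg -24.7
side top 0.1714 ends [(1, 51, np.float64(0.0398), np.float64(-0.0128)), (-1, 85, np.float64(0.0391), np.float64(0.0022))] ang -13.5
scene top 0.1712 ends [(1, 161, np.float64(0.0396), np.float64(-0.0091))] ang -9.3
```

```bash
python3 -c "
from h import *
print(job_done())"
```

```text
the job is handed in; nothing more can be done
None
```

The screw stands upright in the boss one full turn down the thread, with its bar gripped at 58 N, and the job was handed in at about 24 s with no verdict shown; by camera the lugs are about 19 mm above the boss's origin (allowed 14.5 to 21.5).

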